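# Angle the staining tray past the gas tap into its dock lane

## Task

Park the staining tray of wet slides that lies in front of the gas tap: push one end and then the other with the fingertips to angle it past the tap, and slide it fully home against the end stop of the dock's empty lane. It stays flat on the bench all the way, never lifted or tipped, and goes gently, never shoved fast, so that the loose slides stay put. Leave the gas tap shut and do not disturb the other tray, the bottles or the specimen cups.

Things in the scene. Friction and masses are not known exactly. Their poses are not given: they have to be found in the camera images.
- tray: the staining tray to be moved: long stainless trough, 280 mm (own y) by 80 mm (own x), 32 mm high, upright flat sides and ends to push on, slides across its top; alike at both ends. Origin: centre of its underside (height 0 on the bench). 0.35 to 0.65 kg; friction on the bench 0.45 to 0.75. It starts on the robot's side of the lane's line, its +y end turned towards the robot by 4 to 23 deg from the lane and lying just short of the tap
- dock: fixed tray dock: two lanes, no floor, of upright steel strip 4 mm thick, 26 mm high. Origin on the bench, mid-mouth of the empty lane; +y runs into the lane, +x to the other lane (108 mm over, holds the second tray). Lane 104 mm wide inside, 240 mm deep from mouth to end stop; outer walls have 30 mm lead-ins before the mouth, flared out 29 deg. Mouth faces about world -y
- bay_home (a point): point on the bench on the empty lane's centre line, 100 mm in from the mouth: where the tray's origin lies when it is fully home, touching the end stop (40 mm of it still stick out of the mouth). Axes as the dock's
- tap: gas tap on the bench, the post to get past: base flange 56 mm across, 6 mm high; column 40 mm across; 70 mm high with its lever; fixed. Origin: centre of its underside. Hose nozzle reaches 70 mm from its axis along own -x (towards the robot), 33 to 49 mm up, above the tray's top. It stands just outside the empty lane's line, on the robot's side, 60 to 100 mm before the mouth
- tap_lever (a joint): yellow lever on the gas tap, 44 mm long from the axis, 60 to 69 mm up, turning about the tap's axis, rad: 0 shut (points along the tap's own +y, towards the dock), 1.57 open; turns easily. Leave it shut
- parked: the second staining tray, already parked in the dock's other lane, with five slides; same size and frame as the tray to be moved; loose, leave it alone
- soap: red liquid-soap bottle with a white cap, 66 mm across, 150 mm tall; origin at the centre of its underside; loose, leave it alone
- spray: pink spray bottle with a black trigger head, 64 mm across, 205 mm tall; origin at the centre of its underside; loose, leave it alone
- stain: small amber stain bottle with a black cap, 48 mm across, 110 mm tall; origin at the centre of its underside; loose, leave it alone
- cup_a: lidded white specimen cup, 66 mm across the lid, 48 mm tall; origin at the centre of its underside; loose and light (60 g), leave it alone
- cup_b: lidded white specimen cup, 66 mm across the lid, 48 mm tall; origin at the centre of its underside; loose and light (60 g), leave it alone
- cup_c: lidded white specimen cup, 66 mm across the lid, 48 mm tall; origin at the centre of its underside; loose and light (60 g), leave it alone
There are look-alikes about, which are no part of the job. Leave any purple look-alike of the tap alone.

How it is judged:
By the outcome, as a careful person would: the job done as asked, in the order asked, and still so for the second after the job is handed in, with the robot touching nothing.
It also fails if it takes over 67 s, if anything falls off the work surface, if the arm or the gripper's body presses on something with over 40 N, if the wrist force passes 120 N, or if a joint passes its speed limit or range.

## Robot

A 6-joint arm with a two-finger parallel gripper is mounted at the origin on the work surface. World frame = base frame: x ahead of the robot, y to its left, z up, the work surface at z = 0. Lengths are in m, angles in rad, forces in N, time in s.
With the tool pointing down it reaches from about 0.375 to 0.9 m from the base axis. Payload 3.1 kg.
Tool frame: the origin (TCP) lies between the finger pads; the fingertips stand 22 mm ahead of it and the grasp point (between the pads) lies 3 mm ahead of it; z points along the fingers, y is the line along which they close (so a half turn about z gives the same grasp; the last joint's range is limited). The gripper opens to 87 mm and grips with 3 to 60 N. Pads are 19 mm wide; open, the fingers measure 117 mm over their backs; the gripper's body (75 mm by 190 mm) begins 51 mm behind the grasp point.
Start: joints at [-1.282, 0.527, 1.433, -0, 1.181, -0.178], TCP at [0.282, -0.558, 0.245] pointing down, gripper open.
Joint ranges: [-3.08, 3.08], [-0.75, 2.2], [0.22, 2.44], [-1.43, 4.57], [0, 2.65], [-2.85, 2.85]. Speed limits (rad/s): [2.79, 2.79, 3.14, 3.14, 3.14, 3.14].

## Interface

Orientations are given as a unit quaternion [x, y, z, w].
In Python, from rig import get_obs, camera, get_calibration, hand_in, cut_out gives the robot as it stands.
- The arm moves only by the shell command python3 -m inch 'ROWS' [OPENING] [FORCE]. ROWS is JSON, one flat list of numbers, 6 for each row, row after row: the shift along the tool's x, y, z scaled (see below), then the turn, a rotation vector about the tool's x, y, z scaled (see below). A call has 1 to 20 rows; each row is the pose to reach, as a shift and turn from the pose commanded when the call began, along the tool's axes at that moment; what a row does not reach only later rows make up. The controller multiplies each number of a shift by 0.08 m and each number of a turn by 90 degrees. A row lasts 1/12 s, in which the tool goes at most 41.7 mm and 7.16 degrees, less where a joint would pass 70% of its speed; a pose out of reach is approached as far as the arm can. A call with a number of a shift or a turn outside -1 to 1 is refused whole. A call with a gripper value outside its range is refused whole. OPENING is the finger opening in mm, from 0 to 87, set as the call begins (- or left out, the last holds). The fingers move at their own pace and stop on an object; FORCE is the grip in N (left out, the last holds). Time passes only in rows, so rows that repeat a pose let the fingers close. It gives the time, the measured TCP pose, the force, the opening and the grip force at its end, in the units of the state.
- get_obs(): the state, without advancing time (a new reading comes with each control period).
- camera(name): name is "scene" or "top" or "wrist"; returns the picture (420x560x3 uint8, red, green, blue); there is no depth.
- get_calibration(name): a dict with "vertical_fov" (degrees; the focal length in pixels is half the picture's height over the tangent of half this angle, whatever the lens; pixels are square), "cx", "cy" (the principal point, pixels), "T" (4x4, takes a point from camera to world coordinates). Camera axes: x right, y down, z forward; pixel columns grow to the right and rows downward; lengths in m; the calibration is good to about 2 mm. The wrist camera is an equidistant fisheye: a pixel r from the principal point sees the ray r / f radians off the axis. A picture is of the moment at which its call begins: read the wrist's pose just before it. get_calibration takes no time and is no camera call; for the wrist camera it gives the pose at the moment of the call.
- hand_in(): hands the job in; it is judged then, once.
Trained networks look in the newest picture that a camera, given by its name, has taken for a name from the list of things; names that differ only in an ending like _2 or _b are one class to them, and where a whole thing is asked for, a point or a joint stands for the part that bears it (a point fixed in the world has none). Each returns a list of dicts, best first, with "conf" (0 to 1); they miss things now and then, are a little off and sometimes report something else, mostly with a low value. They report only what shows in the picture. A call takes as long as a camera call. They do not tell look-alikes from the thing itself.
- cut_out(camera, thing): "region" (420x560 bool, what is visible of it) and "bbox" ([left, top, right, bottom] in pixels, round what is visible of it).
The state is a dict: "time": time; "q": joint angles; "joint_velocities": joint speeds; "joint_torque": joint torques, N m; "position": TCP position; "tool_rot": TCP orientation; "ft_force": force on the tool from outside, world axes, zero at the start; "moment": the same for the moment, N m; "grip_width": finger opening in m; "grip_force": force on a finger pad.
Only numpy, scipy, OpenCV 4.12 (cv2) and the standard library are available. Lean on these libraries where they do the work, as an engineer would, in place of code of your own. Each camera call takes 0.05 s, during which the arm holds its last target. There are 200 camera calls.

## Working session

There is one attempt and no reset: what is moved stays moved. The work goes in short steps, Python scripts to look and compute and a shell command to move; the robot and the scene stay as the last step left them, time stands still between calls to the robot, and variables do not carry over. Pictures are saved under pics/ and viewed, at most 10 in all, crops included, and the job is handed in when it is done.

```bash
mkdir -p pics; ls
cat > h.py <<'E'
import numpy as np,cv2
from rig import *
from scipy.spatial.transform import Rotation as R
def save(n,im): cv2.imwrite('pics/'+n,im[...,::-1])
def ray(cal,u,v):
    f=210/np.tan(np.radians(cal['vertical_fov'])/2); T=np.array(cal['T'])
    d=np.stack([(np.asarray(u,float)-cal['cx'])/f,(np.asarray(v,float)-cal['cy'])/f,np.ones(np.shape(u))],-1)
    return T[:3,3],d@T[:3,:3].T
def plane(cal,u,v,z):
    o,d=ray(cal,u,v); s=(z-o[2])/d[...,2]; return o+s[...,None]*d
def proj(cal,P):
    f=210/np.tan(np.radians(cal['vertical_fov'])/2); T=np.array(cal['T'])
    p=(np.asarray(P)-T[:3,3])@T[:3,:3]; return np.stack([f*p[...,0]/p[...,2]+cal['cx'],f*p[...,1]/p[...,2]+cal['cy']],-1)
E
python3 - <<'E'
from h import *
o=get_obs(); print(o)
a=camera('top');b=camera('scene')
save('top.png',a);save('scene.png',b)
for c in('top','scene'):
    k=get_calibration(c);print(c,k)
    for t in ['tray','dock','tap','cup_a','soap','spray','stain','parked']:
        for r in cut_out(c,t): print(t,round(r['conf'],2),r['bbox'])
E
```

```text
pics
{'time': 0.0, 'q': array([-1.28153202e+00,  5.28464161e-01,  1.43385724e+00, -5.15811684e-05,
        1.18139239e+00, -1.78524472e-01]), 'joint_velocities': array([-1.27000349e-03, -2.15219576e-03,  7.47623325e-04, -7.11704606e-05,
        8.95434238e-04,  5.41736886e-04]), 'joint_torque': array([-6.95508716e-04, -4.40045106e+01, -1.76589704e+01,  6.31265296e-02,
        5.83059294e-02, -1.55590633e-04]), 'position': array([ 0.28162895, -0.55720766,  0.24358715]), 'tool_rot': array([ 9.72768358e-01,  2.31777041e-01, -8.25062365e-05, -1.05761984e-03]), 'ft_force': array([-0.31953866,  0.30034967, -0.76441487]), 'moment': array([0.01678537, 0.0236509 , 0.02460014]), 'grip_force': 0.0, 'grip_width': 0.08679835825373476}
top {'vertical_fov': 42.74381966587405, 'cx': 279.0404632256753, 'cy': 213.86133468895372, 'T': array([[-0.08183308, -0.9757009 ,  0.20325132,  0.27459953],
       [-0.99663785,  0.08094001, -0.0127168 ,  0.09542639],
       [-0.00404337, -0.20360862, -0.97904401,  1.35717111],
       [ 0.        ,  0.        ,  0.        ,  1.        ]])}
tray 0.98 [348.1, 174.1, 4
[... 560 characters left out ...]
09],
       [ 0.99172809, -0.07867291,  0.10141972, -0.00148623],
       [ 0.01883368, -0.69239881, -0.72126915,  0.80521128],
       [ 0.        ,  0.        ,  0.        ,  1.        ]])}
tray 0.68 [66.5, 201.6, 196.4, 270.7]
tray 0.28 [223.4, 201.6, 248.0, 209.8]
dock 0.64 [251.4, 222.2, 387.7, 325.4]
tap 0.74 [158.0, 159.1, 182.4, 195.4]
tap 0.62 [216.1, 191.6, 246.0, 230.2]
cup_a 0.97 [93.6, 287.2, 129.2, 324.6]
cup_a 0.91 [276.0, 153.3, 300.6, 182.4]
cup_a 0.84 [141.6, 290.5, 176.9, 325.8]
soap 0.73 [369.2, 116.4, 394.6, 175.1]
spray 0.56 [412.6, 144.2, 460.1, 231.2]
stain 0.87 [332.1, 154.7, 356.9, 194.2]
stain 0.68 [251.4, 222.7, 387.4, 325.6]
parked 0.94 [239.3, 264.6, 382.8, 310.7]
```

Run:
```python
import cv2
a=cv2.imread('pics/top.png');cv2.imwrite('pics/topc.png',cv2.resize(a[100:320,90:480],None,fx=2.05,fy=2.05,interpolation=cv2.INTER_CUBIC))
```

```text
(no output)
```

View pics/topc.png

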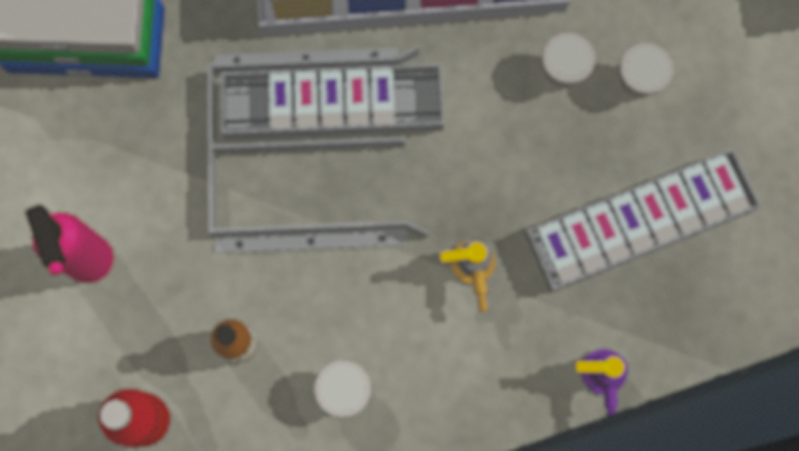

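View pics/scene.png

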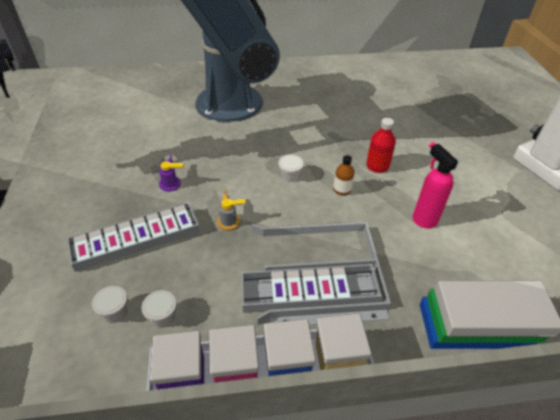

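The true tap is the grey one with the orange base and hose nozzle, at crop (475,262), beside the lane line. The purple look-alike is at (602,368). The tray is at crop (535–755, 155–290) and the empty lane's mouth is around x≈400, y 145–230. Next I'll fit poses and check them in an enlarged overlay.

```bash
cat >> h.py <<'E'
from scipy.optimize import minimize
def corners(x,y,a,hx=.04,hy=.14,z=(0,.032)):
    c,s=np.cos(a),np.sin(a)
    return np.array([[x+c*i-s*j,y+s*i+c*j,k] for k in z for i,j in((-hx,-hy),(hx,-hy),(hx,hy),(-hx,hy))])
def sil(cal,P,S=4):
    m=np.zeros((420*S,560*S),np.uint8); h=cv2.convexHull((proj(cal,P)*S+S/2).astype(np.float32)).astype(np.int32)
    cv2.fillConvexPoly(m,h,1); return cv2.resize(m.astype(np.float32),(560,420),interpolation=cv2.INTER_AREA)
def fit(views,x0):
    def c(p): return sum(1-np.minimum(s:=sil(k,corners(*p)),m).sum()/np.maximum(s,m).sum() for k,m in views)
    best=minimize(c,x0,method='Nelder-Mead',options=dict(initial_simplex=[x0]+[np.add(x0,d) for d in([.015,0,0],[0,.015,0],[0,0,.1])],xatol=1e-4,fatol=1e-4))
    return best.x,best.fun
def trayfit(thing='tray',x0=None,cams=('top','scene'),near=None):
    out=[]
    for c in cams:
        rs=cut_out(c,thing); out.append((get_calibration(c),rs[0]['region'].astype(np.float32)))
    return fit(out,x0) if x0 is not None else out
E
python3 - <<'E'
from h import *
kt,ks=get_calibration('top'),get_calibration('scene')
def im(x,y): return 90+(x+.5)/2.05-.5,100+(y+.5)/2.05-.5
p=plane(kt,*im(645,222),.032);print(p)
p0=[p[0],p[1],.35]
for cams in(('top',),('scene',),('top','scene')): print(cams,trayfit('tray',p0,cams))
q=plane(kt,*im(330,97),.032)
for cams in(('top',),('scene',),('top','scene')): print(cams,trayfit('parked',[q[0],q[1],0.],cams))
for n,(x,y) in dict(TL=(211,60),midL=(213,147),midR=(403,143),BL=(211,235),botR=(405,228),flare=(425,235),ml=(213,143)).items(): print(n,plane(kt,*im(x,y),.026))
print('tap lever axis',plane(kt,*im(477,252),.069), 'base', plane(kt,*im(472,265),.003))
for c in('top','scene'):
  for r in cut_out(c,'tap')+cut_out(c,'cup_a'):
    v,u=np.nonzero(r['region']);k=get_calibration(c);print(c,r['bbox'],plane(k,u.mean(),v.mean(),.03).round(3))
t=cv2.resize(camera('top')[140:260,240:380],None,fx=5,fy=5,interpolation=cv2.INTER_CUBIC);save('z.png',t)
E
```

```text
[ 0.53851285 -0.23848105  0.032     ]
('top',) (array([ 0.54454206, -0.23923137,  0.30779159]), np.float64(0.033493220806121826))
('scene',) (array([ 0.545346  , -0.23851216,  0.29146152]), np.float64(0.03967195749282837))
('top', 'scene') (array([ 0.54477631, -0.23887335,  0.29803101]), np.float64(0.07148492336273193))
('top',) (array([ 0.73225808,  0.13445304, -0.04177018]), np.float64(0.03988999128341675))
('scene',) (array([ 0.73058712,  0.13409995, -0.03072999]), np.float64(0.050340890884399414))
('top', 'scene') (array([ 0.73181573,  0.1343597 , -0.03892616]), np.float64(0.0934404730796814))
TL [0.79611515 0.28520109 0.026     ]
midL [0.68043934 0.28837238 0.026     ]
midR [0.66581284 0.04985175 0.026     ]
BL [0.5677198  0.29643468 0.026     ]
botR [0.55670246 0.05663124 0.026     ]
flare [0.54584737 0.0327579  0.026     ]
ml [0.68566315 0.28811351 0.026     ]
tap lever axis [ 0.51135912 -0.02512517  0.069     ] base [ 0.50754784 -0.02345281  0.003     ]
top [371.9, 270.0, 396.6, 306.4] [ 0.357 -0.167  0.03 ]
top [306.6, 219.1, 333.4, 245.4] [ 0.505 -0.022  0.03 ]
top [354.7, 117.5, 383.6, 142.7] [ 0.758 -0.17   0.03 ]
top [393.0, 122.2, 418.8, 146.2] [ 0.736 -0.266  0.03 ]
top [244.1, 277.3, 273.4, 300.3] [0.368 0.148 0.03 ]
scene [158.0, 159.1, 182.4, 195.4] [ 0.366 -0.167  0.03 ]
scene [216.1, 191.6, 246.0, 230.2] [ 0.513 -0.021  0.03 ]
scene [93.6, 287.2, 129.2, 324.6] [ 0.734 -0.263  0.03 ]
scene [276.0, 153.3, 300.6, 182.4] [0.367 0.147 0.03 ]
scene [141.6, 290.5, 176.9, 325.8] [ 0.754 -0.167  0.03 ]
```

View pics/z.png

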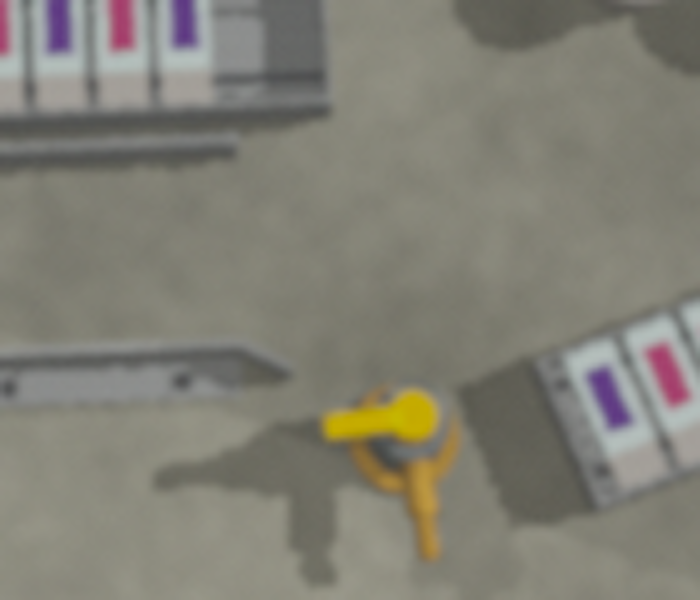

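Checked in the crop: the real tap is at zoom (410,420), about (0.508,-0.023) in world coordinates. The tray is at about (0.545,-0.239), with its +y end turned 17° towards the robot. Now I'll refine the dock's pose.

Run:
```python
from h import *
kt,ks=get_calibration('top'),get_calibration('scene')
t,s=camera('top'),camera('scene')
g=[cv2.GaussianBlur(cv2.cvtColor(i,cv2.COLOR_RGB2GRAY),(0,0),1.).astype(np.float32) for i in(t,s)]
E=[np.hypot(cv2.Sobel(a,5,1,0),cv2.Sobel(a,5,0,1)) for a in g]
# inner/outer top edges of the walls, dock frame
def seg(a,b,n=40): return np.linspace(a,b,n)
L=np.vstack([seg((-.052,0),(-.052,.24)),seg((.052,0),(.052,.24)),seg((.056,0),(.056,.24)),seg((-.056,0),(-.056,.24)),seg((-.052,.24),(.052,.24)),seg((-.056,.244),(.05,.244)),seg((-.052,0),(-.0665,-.026),8)])
def P(p):
    c,sn=np.cos(p[2]),np.sin(p[2]);return np.c_[p[0]+c*L[:,0]-sn*L[:,1],p[1]+sn*L[:,0]+c*L[:,1],np.full(len(L),.026)]
def cost(p):
    r=0
    for k,e in((kt,E[0]),(ks,E[1])):
        q=proj(k,P(p)).astype(np.float32);r-=np.sqrt(cv2.remap(e,q[:,:1],q[:,1:],1)).mean()
    return r
best=min(((cost((x,y,a)),x,y,a) for x in np.arange(.595,.626,.002) for y in np.arange(.03,.075,.003) for a in np.arange(-.1,.021,.01)))
r=minimize(cost,best[1:],method='Nelder-Mead',options=dict(initial_simplex=[best[1:]]+[np.add(best[1:],d) for d in([.003,0,0],[0,.003,0],[0,0,.02])]))
print(best,r.x,r.fun)
o=[]
for k,i,(v0,u0) in((kt,t,(130,180)),(ks,s,(200,235))):
    z=cv2.resize(i[v0:v0+130,u0:u0+160],None,fx=4,fy=4,interpolation=cv2.INTER_CUBIC)
    for u,v in proj(k,P(r.x)): cv2.circle(z,(int((u-u0+.5)*4),int((v-v0+.5)*4)),1,(255,0,0),-1)
    o.append(z)
save('dock.png',cv2.resize(np.hstack(o),None,fx=.62,fy=.62,interpolation=cv2.INTER_AREA))
```

```text
(np.float32(-15.37549), np.float64(0.623), np.float64(0.05700000000000002), np.float64(-0.040000000000000036)) [ 0.62184389  0.05739433 -0.0477891 ] -15.414596557617188
```

View pics/dock.png

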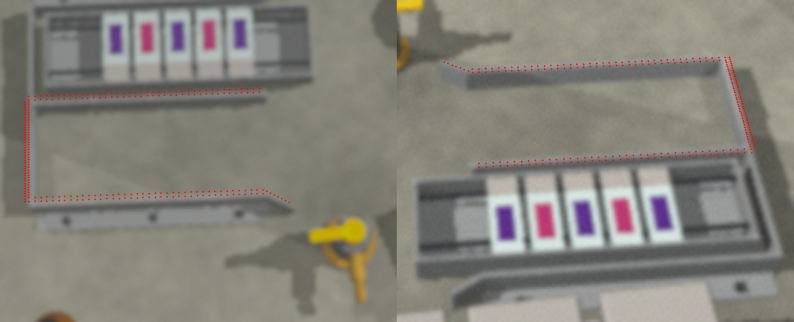

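```bash
python3 -m inch '[0,0,0,0,0,0.08, 0,0,0,0,0,0.16, 0,0,0,0,0,0.24, 0,0,0,0,0,0.298, 0,0,0,0,0,0.298]' 0
python3 -m inch '[0.2,-0.4,0,0,0,0, 0.4,-0.8,0,0,0,0, 0.5,-1,0,0,0,0]'
python3 -m inch '[0.2,-0.4,0,0,0,0, 0.4,-0.8,0,0,0,0, 0.5,-1,0,0,0,0]'
```

```text
time: 2.07
position: [0.2818, -0.5578, 0.2446]
tool_rot: [1.0, -0.001, 0.0, 0.0]
ft_force: [0.3, 0.8, 0.6]
grip_width: 0.0614
grip_force: 0.0
time: 2.32
position: [0.3226, -0.4742, 0.2442]
tool_rot: [1.0, 0.001, -0.0, -0.002]
ft_force: [-0.9, -0.6, 0.7]
grip_width: 0.0413
grip_force: 0.0
time: 2.57
position: [0.3627, -0.3942, 0.2445]
tool_rot: [1.0, 0.002, -0.0, -0.001]
ft_force: [-0.2, -0.0, 0.5]
grip_width: 0.0216
grip_force: 0.0
```

The overlay shows the dock fit is right along the lane and about 5 mm too far in +x. I take the mouth as (0.616,0.057) with a yaw of -0.048, which puts home near (0.621,0.157). Next I move to the robot's side of the tray's +y end.

```bash
python3 -m inch '[0.15,-0.4,0,0,0,0, 0.25,-0.8,0,0,0,0, 0.35,-1,0,0,0,0]'
python3 -m inch '[0.15,-0.4,0.2,0,0,0, 0.25,-0.8,0.4,0,0,0, 0.35,-1,0.6,0,0,0]'
python3 -m inch '[0.1,-0.4,0.3,0,0,0, 0.2,-0.8,0.6,0,0,0, 0.25,-1,1,0,0,0]'
python3 -m inch '[0,-0.1,0.3,0,0,0, 0,-0.16,0.6,0,0,0, 0,-0.16,0.8,0,0,0,0,-0.16,0.98,0,0,0,0,-0.16,0.98,0,0,0]'
```

```text
time: 2.82
position: [0.3897, -0.3142, 0.2445]
tool_rot: [1.0, 0.002, -0.001, -0.001]
ft_force: [1.1, -0.1, -0.6]
grip_width: 0.0037
grip_force: 0.0
time: 3.07
position: [0.4177, -0.2346, 0.1964]
tool_rot: [1.0, 0.002, -0.0, -0.0]
ft_force: [-0.5, -0.8, -0.4]
grip_width: 0.0004
grip_force: 0.0
time: 3.32
position: [0.4392, -0.1557, 0.117]
tool_rot: [1.0, 0.002, 0.002, 0.001]
ft_force: [-0.3, -0.3, 0.5]
grip_width: 0.0002
grip_force: 0.0
time: 3.73
position: [0.4374, -0.1446, 0.036]
tool_rot: [1.0, 0.001, -0.002, -0.001]
ft_force: [-0.4, 0.0, -0.3]
grip_width: 0.0005
grip_force: 0.0
```

```bash
python3 -m inch '[0.06,0,0,0,0,0, 0.12,0,0,0,0,0, 0.18,0,0,0,0,0, 0.22,0,0,0,0,0, 0.26,0,0,0,0,0, 0.3,0,0,0,0,0, 0.34,0,0,0,0,0, 0.38,0,0,0,0,0, 0.42,0,0,0,0,0, 0.46,0,0,0,0,0, 0.5,0,0,0,0,0, 0.54,0,0,0,0,0, 0.58,0,0,0,0,0, 0.62,0,0,0,0,0, 0.66,0,0,0,0,0, 0.7,0,0,0,0,0, 0.74,0,0,0,0,0, 0.77,0,0,0,0,0, 0.79,0,0,0,0,0, 0.8,0,0,0,0,0]'
cat > look.py <<'E'
from h import *
import sys
camera('top');camera('scene')
x0=[float(v) for v in sys.argv[1:4]]
for c in(('top',),('scene',)):
    try: print(c,trayfit('tray',x0,c))
    except Exception as e: print(c,e)
E
python3 look.py 0.56 -0.235 0.1
```

```text
time: 5.4
position: [0.5023, -0.1451, 0.0382]
tool_rot: [1.0, -0.0, 0.0, 0.0]
ft_force: [-1.0, 0.2, -0.0]
grip_width: 0.0006
grip_force: 0.9
('top',) (array([ 0.60159979, -0.35206276,  0.68413923]), np.float64(0.985234260559082))
('scene',) (array([ 0.56422861, -0.24582173,  0.1094765 ]), np.float64(0.04657459259033203))
```

```bash
python3 -m inch '[0.02,0,0,0,0,0, 0.05,0,0,0,0,0, 0.09,0,0,0,0,0, 0.13,0,0,0,0,0, 0.17,0,0,0,0,0, 0.21,0,0,0,0,0, 0.25,0,0,0,0,0, 0.29,0,0,0,0,0, 0.32,0,0,0,0,0, 0.34,0,0,0,0,0, 0.34,0,0,0,0,0]'
python3 -m inch '[-0.1,0,0,0,0,0, -0.3,0,0,0,0,0, -0.4,0.2,0,0,0,0, -0.4,0.6,0,0,0,0, -0.4,1,0,0,0,0]'
python3 look.py 0.58 -0.245 -0.05
```

```text
time: 6.52
position: [0.5302, -0.1455, 0.0382]
tool_rot: [1.0, -0.0, 0.001, 0.0]
ft_force: [-0.9, -0.0, -0.9]
grip_width: 0.0006
grip_force: 0.5
time: 6.93
position: [0.4968, -0.2255, 0.0384]
tool_rot: [1.0, 0.001, 0.0, 0.0]
ft_force: [0.7, -0.9, -1.1]
grip_width: 0.0006
grip_force: 0.0
('top',) list index out of range
('scene',) (array([ 0.57568013, -0.25262661, -0.00891096]), np.float64(0.04580897092819214))
```

```bash
python3 -m inch '[0,0.1,0,0,0,0.03, 0.02,0.25,0,0,0,0.03, 0.04,0.25,0,0,0,0.03, 0.06,0.25,0,0,0,0.03, 0.08,0.25,0,0,0,0.03, 0.1,0.25,0,0,0,0.03, 0.13,0.25,0,0,0,0.03, 0.16,0.25,0,0,0,0.03, 0.19,0.25,0,0,0,0.03, 0.22,0.25,0,0,0,0.03, 0.25,0.25,0,0,0,0.03, 0.28,0.25,0,0,0,0.03, 0.31,0.25,0,0,0,0.03]' 87
python3 -m inch '[0.04,0,0,0,0,0, 0.08,0,0,0,0,0, 0.12,0,0,0,0,0, 0.16,0,0,0,0,0, 0.2,0,0,0,0,0, 0.24,0,0,0,0,0, 0.28,0,0,0,0,0, 0.32,0,0,0,0,0, 0.35,0,0,0,0,0, 0.37,0,0,0,0,0, 0.37,0,0,0,0,0]'
python3 look.py 0.6 -0.252 -0.05
```

```text
time: 8.22
position: [0.5222, -0.2451, 0.0382]
tool_rot: [1.0, -0.024, 0.0, 0.0]
ft_force: [-0.3, 0.1, -0.2]
grip_width: 0.0788
grip_force: 0.0
time: 9.13
position: [0.5525, -0.2467, 0.0381]
tool_rot: [1.0, -0.024, 0.001, 0.0]
ft_force: [-0.7, 0.2, -1.4]
grip_width: 0.0874
grip_force: 0.5
('top',) list index out of range
('scene',) (array([ 0.60129498, -0.25395245, -0.04639394]), np.float64(0.03736758232116699))
```

```bash
python3 -m inch '[-0.1,0,0,0,0,0, -0.3,0,0,0,0,0, -0.3,0,-0.3,0,0,0, -0.3,0,-0.7,0,0,0, -0.3,0.2,-1,0,0,0, -0.3,0.6,-1,0,0,0, -0.3,1,-1,0,0,0]' 45
python3 -m inch '[0.1,0.15,0,0,0,-0.07, 0.2,0.3,0,0,0,-0.14, 0.3,0.45,0,0,0,-0.21, 0.4,0.6,0,0,0,-0.28, 0.5,0.75,0,0,0,-0.36, 0.6,0.9,0,0,0,-0.44, 0.7,1,0,0,0,-0.52, 0.8,1,0,0,0,-0.6, 0.9,1,0,0,0,-0.68, 0.9,1,0,0,0,-0.76, 0.9,1,0,0,0,-0.84, 0.9,1,0,0,0,-0.92, 0.9,1,0,0,0,-1, 0.9,1,0,0,0,-1, 0.9,1,0,0,0,-1]'
python3 - <<'E'
from h import *
camera('top');camera('scene')
for c in(('top',),('scene',)):
    try: print(c,trayfit('tray',[.6,-.254,-.048],c))
    except Exception as e: print(c,e)
o=get_obs();print(o['position'],R.from_quat(o['tool_rot']).as_matrix()[:,:2].T)
E
```

```text
time: 9.92
position: [0.5246, -0.3261, 0.1209]
tool_rot: [1.0, -0.023, 0.002, 0.002]
ft_force: [1.2, 0.3, -0.9]
grip_width: 0.0497
grip_force: 0.0
time: 11.17
position: [0.5916, -0.4087, 0.1182]
tool_rot: [0.725, 0.689, 0.0, 0.0]
ft_force: [-0.9, -0.3, -0.2]
grip_width: 0.0447
grip_force: 0.0
('top',) (array([ 0.60229299, -0.25112199, -0.05077243]), np.float64(0.6995083689689636))
('scene',) (array([ 0.60167646, -0.25268831, -0.04664979]), np.float64(0.04436856508255005))
[ 0.59178966 -0.40864824  0.11822239] [[ 4.90558481e-02  9.98796034e-01 -8.40567086e-05]
 [ 9.98796019e-01 -4.90558312e-02  1.92262115e-04]]
```

```bash
python3 -m inch '[-0.2,0.01,0,0,0,0, -0.35,0.02,0,0,0,0, -0.35,0.02,0.3,0,0,0, -0.35,0.02,0.6,0,0,0, -0.35,0.02,0.8,0,0,0, -0.35,0.02,0.95,0,0,0, -0.35,0.02,0.95,0,0,0]'
python3 -m inch '[0.06,0,0,0,0,0, 0.12,0,0,0,0,0, 0.18,0,0,0,0,0, 0.24,0,0,0,0,0, 0.3,0,0,0,0,0, 0.34,0,0,0,0,0, 0.38,0,0,0,0,0, 0.42,0,0,0,0,0, 0.46,0,0,0,0,0, 0.5,0,0,0,0,0, 0.54,0,0,0,0,0, 0.58,0,0,0,0,0, 0.62,0,0,0,0,0, 0.66,0,0,0,0,0, 0.7,0,0,0,0,0, 0.74,0,0,0,0,0, 0.78,0,0,0,0,0, 0.82,0,0,0,0,0, 0.86,0,0,0,0,0, 0.9,0,0,0,0,0]'
python3 -m inch '[0.04,0,0,0,0,0, 0.08,0,0,0,0,0, 0.12,0,0,0,0,0, 0.16,0,0,0,0,0, 0.2,0,0,0,0,0, 0.24,0,0,0,0,0, 0.28,0,0,0,0,0, 0.32,0,0,0,0,0, 0.36,0,0,0,0,0, 0.4,0,0,0,0,0, 0.44,0,0,0,0,0, 0.48,0,0,0,0,0, 0.52,0,0,0,0,0, 0.56,0,0,0,0,0, 0.6,0,0,0,0,0, 0.64,0,0,0,0,0, 0.68,0,0,0,0,0, 0.72,0,0,0,0,0, 0.75,0,0,0,0,0, 0.76,0,0,0,0,0]'
python3 - <<'E'
from h import *
a=camera('top');b=camera('scene')
for c in(('top',),('scene',)):
    try: print(c,trayfit('tray',[.605,-.165,-.048],c))
    except Exception as e: print(c,e)
save('m1.png',np.hstack([a[100:300,180:500],b[140:340,40:360]]))
E
```

```text
time: 11.95
position: [0.5904, -0.4353, 0.0385]
tool_rot: [0.724, 0.69, -0.0, -0.003]
ft_force: [-0.2, 0.5, -0.3]
grip_width: 0.0448
grip_force: 0.0
time: 13.62
position: [0.5958, -0.3649, 0.0425]
tool_rot: [0.724, 0.69, -0.0, 0.001]
ft_force: [-0.1, -4.8, 3.3]
grip_width: 0.0453
grip_force: 2.6
time: 15.28
position: [0.5986, -0.3038, 0.0425]
tool_rot: [0.724, 0.69, -0.0, 0.0]
ft_force: [0.7, -5.0, 3.3]
grip_width: 0.0452
grip_force: 2.7
('top',) (array([ 0.61249892, -0.14131637,  0.00411499]), np.float64(0.7080564498901367))
('scene',) (array([ 0.60659386, -0.15225753, -0.04931385]), np.float64(0.03425711393356323))
```

View pics/m1.png

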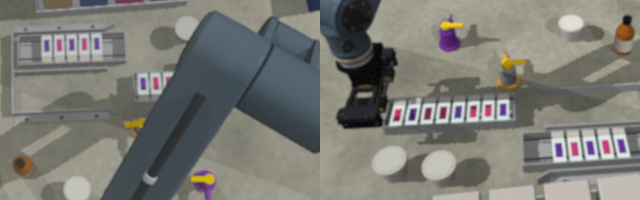

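The tray lies straight on the lane's line, past the tap side with room to spare. I continue, easing it into the mouth.

```bash
python3 -m inch '[0.02,0,0,0,0,0, 0.05,0,0,0,0,0, 0.09,0,0,0,0,0, 0.13,0,0,0,0,0, 0.17,0,0,0,0,0, 0.21,0,0,0,0,0, 0.25,0,0,0,0,0, 0.29,0,0,0,0,0, 0.33,0,0,0,0,0, 0.37,0,0,0,0,0, 0.41,0,0,0,0,0, 0.45,0,0,0,0,0, 0.49,0,0,0,0,0, 0.53,0,0,0,0,0, 0.57,0,0,0,0,0, 0.61,0,0,0,0,0, 0.65,0,0,0,0,0, 0.69,0,0,0,0,0, 0.73,0,0,0,0,0, 0.77,0,0,0,0,0]'
python3 -m inch '[0.04,0,0,0,0,0, 0.08,0,0,0,0,0, 0.12,0,0,0,0,0, 0.16,0,0,0,0,0, 0.2,0,0,0,0,0, 0.24,0,0,0,0,0, 0.28,0,0,0,0,0, 0.32,0,0,0,0,0, 0.36,0,0,0,0,0, 0.4,0,0,0,0,0, 0.44,0,0,0,0,0, 0.48,0,0,0,0,0, 0.52,0,0,0,0,0, 0.56,0,0,0,0,0, 0.6,0,0,0,0,0, 0.64,0,0,0,0,0, 0.68,0,0,0,0,0, 0.72,0,0,0,0,0, 0.75,0,0,0,0,0, 0.76,0,0,0,0,0]'
python3 - <<'E'
from h import *
a=camera('top');b=camera('scene')
for c in(('top',),('scene',)):
    try: print(c,trayfit('tray',[.612,-.03,-.048],c))
    except Exception as e: print(c,e)
save('m2.png',cv2.resize(np.hstack([a[100:260,180:400],b[140:300,120:390]]),None,fx=1.6,fy=1.6))
E
```

```text
time: 17.15
position: [0.6013, -0.2428, 0.0423]
tool_rot: [0.724, 0.69, -0.0, 0.0]
ft_force: [0.3, -5.5, 3.5]
grip_width: 0.045
grip_force: 2.8
time: 18.82
position: [0.6041, -0.1817, 0.0423]
tool_rot: [0.724, 0.69, -0.0, 0.0]
ft_force: [-0.7, -6.5, 4.5]
grip_width: 0.045
grip_force: 2.8
('top',) (array([ 0.61370211, -0.02308859, -0.04038844]), np.float64(0.7847329378128052))
('scene',) (array([ 0.61121917, -0.03015443, -0.03502132]), np.float64(0.0757637619972229))
```

View pics/m2.png

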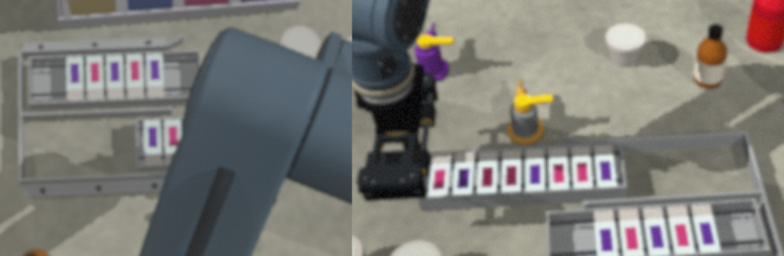

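```bash
python3 -m inch '[0.02,0,0,0,0,0, 0.05,0,0,0,0,0, 0.09,0,0,0,0,0, 0.13,-0.01,0,0,0,0, 0.17,-0.01,0,0,0,0, 0.21,-0.01,0,0,0,0, 0.25,-0.01,0,0,0,0, 0.29,-0.02,0,0,0,0, 0.33,-0.02,0,0,0,0, 0.37,-0.02,0,0,0,0, 0.41,-0.03,0,0,0,0, 0.45,-0.03,0,0,0,0, 0.49,-0.03,0,0,0,0, 0.53,-0.03,0,0,0,0, 0.57,-0.03,0,0,0,0, 0.61,-0.03,0,0,0,0, 0.65,-0.03,0,0,0,0, 0.69,-0.03,0,0,0,0, 0.73,-0.03,0,0,0,0, 0.77,-0.03,0,0,0,0]'
python3 -m inch '[0.04,0,0,0,0,0, 0.08,0,0,0,0,0, 0.12,0,0,0,0,0, 0.16,0,0,0,0,0, 0.2,0,0,0,0,0, 0.24,0,0,0,0,0, 0.28,0,0,0,0,0, 0.32,0,0,0,0,0, 0.36,0,0,0,0,0, 0.4,0,0,0,0,0, 0.44,0,0,0,0,0, 0.48,0,0,0,0,0, 0.52,0,0,0,0,0, 0.56,0,0,0,0,0, 0.6,0,0,0,0,0, 0.64,0,0,0,0,0, 0.68,0,0,0,0,0, 0.72,0,0,0,0,0, 0.75,0,0,0,0,0, 0.76,0,0,0,0,0]'
python3 - <<'E'
from h import *
a=camera('top');b=camera('scene')
for c in(('top',),('scene',)):
    try: print(c,trayfit('tray',[.617,.092,-.048],c))
    except Exception as e: print(c,e)
save('m3.png',cv2.resize(np.hstack([a[100:260,180:400],b[140:300,120:390]]),None,fx=1.6,fy=1.6))
E
```

```text
time: 20.68
position: [0.6044, -0.1202, 0.042]
tool_rot: [0.724, 0.69, -0.0, -0.0]
ft_force: [0.2, -5.7, 3.3]
grip_width: 0.0452
grip_force: 2.8
time: 22.35
position: [0.6069, -0.0592, 0.042]
tool_rot: [0.724, 0.69, -0.001, -0.001]
ft_force: [-0.3, -5.4, 3.7]
grip_width: 0.0452
grip_force: 2.9
('top',) (array([ 0.616279  ,  0.10277481, -0.05471648]), np.float64(0.9101737141609192))
('scene',) (array([ 0.6138557 ,  0.0952139 , -0.04083199]), np.float64(0.10911625623703003))
```

View pics/m3.png

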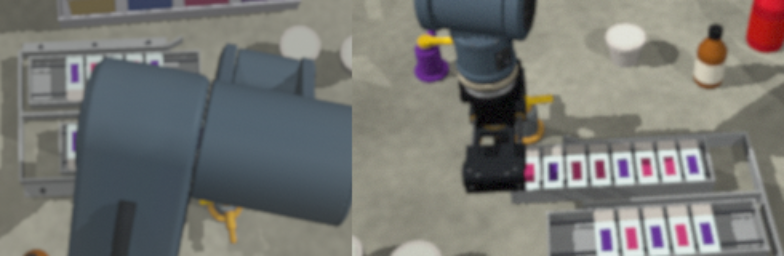

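```bash
python3 -m inch '[0.02,0,0,0,0,0, 0.05,0,0,0,0,0, 0.09,0,0,0,0,0, 0.13,0,0,0,0,0, 0.17,0,0,0,0,0, 0.21,0,0,0,0,0, 0.25,0,0,0,0,0, 0.29,0,0,0,0,0, 0.33,0,0,0,0,0, 0.37,0,0,0,0,0, 0.41,0,0,0,0,0, 0.45,0,0,0,0,0, 0.49,0,0,0,0,0, 0.53,0,0,0,0,0, 0.57,0,0,0,0,0, 0.6,0,0,0,0,0, 0.63,0,0,0,0,0, 0.65,0,0,0,0,0, 0.67,0,0,0,0,0, 0.68,0,0,0,0,0]'
python3 -m inch '[0.01,0,0,0,0,0, 0.02,0,0,0,0,0, 0.03,0,0,0,0,0, 0.04,0,0,0,0,0, 0.05,0,0,0,0,0, 0.06,0,0,0,0,0]'
```

```text
time: 24.22
position: [0.6095, -0.0051, 0.042]
tool_rot: [0.724, 0.69, -0.001, -0.001]
ft_force: [0.7, -5.9, 3.9]
grip_width: 0.0452
grip_force: 2.9
time: 24.72
position: [0.6097, -0.0005, 0.042]
tool_rot: [0.724, 0.69, -0.001, -0.001]
ft_force: [-0.7, -6.2, 4.0]
grip_width: 0.0452
grip_force: 2.9
```

```bash
python3 -m inch '[0.01,0,0,0,0,0, 0.02,0,0,0,0,0, 0.03,0,0,0,0,0, 0.04,0,0,0,0,0, 0.05,0,0,0,0,0, 0.06,0,0,0,0,0]'
python3 -m inch '[0.01,0,0,0,0,0, 0.02,0,0,0,0,0, 0.03,0,0,0,0,0, 0.03,0,0,0,0,0]'
```

```text
time: 25.22
position: [0.6099, 0.0021, 0.042]
tool_rot: [0.723, 0.691, -0.002, 0.001]
ft_force: [-1.8, -15.1, 3.3]
grip_width: 0.0449
grip_force: 7.5
time: 25.55
position: [0.6104, 0.0023, 0.0421]
tool_rot: [0.723, 0.691, -0.003, 0.002]
ft_force: [-1.6, -18.8, 3.7]
grip_width: 0.0451
grip_force: 9.6
```

```bash
python3 -m inch '[0.02,0,0,0,0,0, 0.04,0,0,0,0,0, 0.04,0,0,0,0,0, 0.04,0,0,0,0,0]'
python3 -m inch '[-0.1,0,0,0,0,0, -0.2,0,0,0,0,0, -0.4,0,0,0,0,0, -0.7,0,0,0,0,0, -1,0,-0.2,0,0,0, -1,0,-0.6,0,0,0, -1,0,-1,0,0,0]'
python3 -m inch '[-0.3,0,-0.3,0,0,0, -0.6,0,-0.6,0,0,0, -1,0,-1,0,0,0, -1,0,-1,0,0,0]'
python3 -m inch '[-0.3,0,0,0,0,0, -0.6,0,0,0,0,0, -1,0,0,0,0,0, -1,0,0,0,0,0]'
python3 -m inch '[-0.3,0,0,0,0,0, -0.6,0,0,0,0,0, -1,0,0,0,0,0, -1,0,0,0,0,0]'
python3 - <<'E'
from h import *
a=camera('top');b=camera('scene')
for c in ('top','scene'):
  for t in('tray','parked'):
    for r in cut_out(c,t)[:3]:
        print(c,t,r['conf'],r['bbox'],fit([(get_calibration(c),r['region'].astype(np.float32))],[.62 if (r['bbox'][1]>150 if c=='top' else r['bbox'][1]<255) else .73,.15,-.048]))
save('m4.png',np.vstack([cv2.resize(a[110:260,180:380],None,fx=3,fy=3,interpolation=2)[:,:],])) 
save('m5.png',cv2.resize(b[140:340,60:400],None,fx=2.3,fy=2.3,interpolation=2))
E
```

```text
time: 25.88
position: [0.6117, 0.0026, 0.0421]
tool_rot: [0.722, 0.692, -0.004, 0.004]
ft_force: [0.3, -27.0, 1.7]
grip_width: 0.045
grip_force: 13.6
time: 26.47
position: [0.6046, -0.0692, 0.1205]
tool_rot: [0.725, 0.689, -0.001, -0.004]
ft_force: [0.2, -0.3, -0.3]
grip_width: 0.045
grip_force: 0.0
time: 26.8
position: [0.6058, -0.1535, 0.2069]
tool_rot: [0.724, 0.689, 0.002, 0.004]
ft_force: [0.8, -1.8, 0.8]
grip_width: 0.045
grip_force: 0.0
time: 27.13
position: [0.5991, -0.2331, 0.2009]
tool_rot: [0.725, 0.689, -0.0, -0.0]
ft_force: [-0.2, -0.0, 0.3]
grip_width: 0.0451
grip_force: 0.0
time: 27.47
position: [0.5954, -0.3131, 0.2007]
tool_rot: [0.725, 0.689, -0.0, 0.0]
ft_force: [0.1, -0.0, 0.9]
grip_width: 0.0451
grip_force: 0.0
top tray 0.84 [193.1, 175.0, 303.4, 210.9] (array([ 0.61870537,  0.15248583, -0.04789795]), np.float64(0.04020118713378906))
top tray 0.6 [354.1, 115.4, 381.7, 143.1] (array([ 0.73 ,  0.15 , -0.048]), np.float64(1.0))
top parked 0.84 [199.0, 131.1, 307.6, 167.8] (array([ 0.73276167,  0.13421484, -0.03438043]), np.float64(0.03170132637023926))
scene tray 0.96 [246.7, 223.8, 371.3, 265.5] (array([ 0.61696523,  0.15231868, -0.03421754]), np.float64(0.06552499532699585))
scene tray 0.36 [216.7, 194.4, 245.5, 228.5] (array([ 0.62 ,  0.15 , -0.048]), np.float64(1.0))
scene parked 0.85 [237.2, 265.2, 381.6, 310.5] (array([ 0.73016199,  0.13569439, -0.03026279]), np.float64(0.05693715810775757))
```

View pics/m4.png

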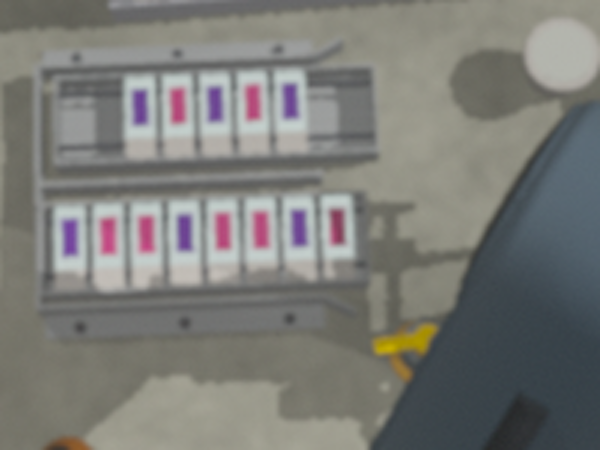

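View pics/m5.png

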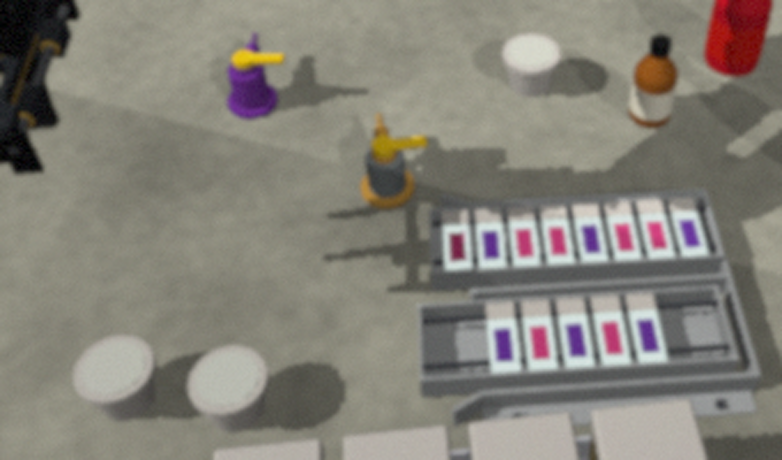

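The tray sits flat against the end stop (top-crop x≈45), square in the lane with all eight slides in place. The lever is still shut, and the parked tray, cups and stain bottle sit where they were. The soap is cut by the crop edge and the spray is outside both crops, but the arm never went near them.

```bash
python3 -c "from rig import hand_in; print(hand_in())"
```

```text
the job is handed in; nothing more can be done
None
```

The tray is parked fully home against the end stop of the empty lane, with its slides in place and the gas tap shut, and the job is handed in at about 28 s of the 67 s allowed.

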